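Draw the last bushes out from under the hopper and hang the scoop up

ROBOT

A 7-joint arm with a two-finger parallel gripper is mounted at the origin on a cart in front of the work surface, level with it; the furniture and walls round the work are solid. World frame = base frame: x ahead of the robot, y to its left, z up, the work surface at z = 0. Lengths are in m, angles in rad, forces in N, time in s.
With the tool pointing down it reaches from about 0.4 to 0.925 m from the base axis. Payload 5.6 kg.
Tool frame: the origin (TCP) lies midway between the tips of the shut fingers; the grasp point (between the pads) lies 19 mm behind it (r.grasp_offset is the distance from the TCP to the grasp point, in m); z points along the fingers, y is the line along which they close (so a half turn about z gives the same grasp; the last joint's range is limited). The gripper opens to 85 mm and grips with 20 to 120 N. Pads are 22 mm wide; open, the fingers measure 114 mm over their backs; the gripper's body (76 mm by 85 mm) begins 54 mm behind the grasp point. The pads swing forward as they close: fully open they stand 13 mm farther back than shut.
Start: joints at [1.135, 0.468, -0.012, 1.603, 0.006, 1.071, -0.056], TCP at [0.249, -0.601, 0.231] pointing down, gripper open.
Joint ranges: [-2.53, 2.53], [-0.31, 2.02], [-1.57, 1.55], [0.28, 2.44], [-1.29, 4.43], [0.15, 1.84], [-2.92, 2.92]. Speed limits (rad/s): [2.57, 2.57, 3.14, 3.14, 3.14, 3.14, 3.14].

INTERFACE

Orientations are given as a unit quaternion [x, y, z, w].
In Python, from rig import read_state, cams, r, finder gives the robot as it stands.
- The arm moves only by the tool apply_moves, never from a script. Its argument "targets" is a list that holds one entry, the list of rows, each a list of 7 numbers: the shift along the tool's x, y, z in mm, then the turn, a rotation vector about the tool's x, y, z in degrees, then the finger opening in mm, from 0 to 85.4. In form: [[[x, y, z, ax, ay, az, jaw], ...]]. A call has 1 to 5 rows; each row shifts and turns the commanded pose from where the row before left it, along the tool's axes as they then stand; what a row does not reach is not made up. A row lasts 1/12 s, in which the tool goes at most 41.7 mm and 7.16 degrees, less where a joint would pass 70% of its speed; a pose out of reach is approached as far as the arm can. A call is refused whole if a number of a shift passes 41.7 or a number of a turn 7.16, either way. A call with a gripper value outside its range is refused whole. The fingers move at their own pace and stop on an object; "force" is the grip in N (left out, the last holds). Time passes only in rows, so rows that do not move let the fingers close. It gives the time, the measured TCP pose, the force, the opening and the grip force at its end, in the units of the state.
- read_state(): the state, without advancing time (a new reading comes with each control period).
- cams.grab_frame(name): name is "scene" or "top" or "wrist"; returns a dict with "frame" (480x640x3 uint8, red, green, blue), "range_z" (480x640 float32, m along the optical axis (not along the pixel's ray), 0 where there is no reading), "fx", "fy", "cx", "cy" (pixels), "origin" and "orientation" of the camera in the world. Camera axes: x right, y down, z forward; pixel columns grow to the right and rows downward; lengths in m; the calibration is good to about 2 mm. The wrist camera is an equidistant fisheye: a pixel r from the principal point sees the ray r / f radians off the axis. A picture is of the moment at which its call begins.
- r.finish_job(): hands the job in; it is judged then, once.
Trained networks look in the newest picture that a camera, given by its name, has taken for a name from the list of things; names that differ only in an ending like _2 or _b are one class to them, and where a whole thing is asked for, a point or a joint stands for the part that bears it (a point fixed in the world has none). Each returns a list of dicts, best first, with "conf" (0 to 1); they miss things now and then, are a little off and sometimes report something else, mostly with a low value. They report only what shows in the picture. A call takes as long as a camera call. They do not tell look-alikes from the thing itself.
- finder.regions_of(camera, label): "mask" (480x640 bool, what is visible of it) and "bbox" ([left, top, width, height] in pixels, round what is visible of it).
The state is a dict: "time": time; "qpos": joint angles; "qvel": joint speeds; "effort": joint torques, N m; "position": TCP position; "ee_rot": TCP orientation; "force": force on the tool from outside, world axes, zero at the start; "wrist_torque": the same for the moment, N m; "gripper_width": finger opening in m; "gripper_force": force on a finger pad.
Only numpy, scipy, OpenCV 4.12 (cv2) and the standard library are available. Lean on these libraries where they do the work, as an engineer would, in place of code of your own. Each camera call takes 0.05 s, during which the arm holds its last target. There are 200 camera calls.

TASK

The last three bushes are stranded at the back of the hopper's trough: reach in over them with the long-handled draw scoop, without knocking the hood that hangs low above the trough, set the blade down behind them and draw all three over the trough's lip into the grey tray. Then hang the scoop on its rack, shaft and tail in the throats of the two side-opening hooks, and let go. Do not handle the bushes with the fingers, and leave the tray and everything else on the bench where they stand.

Things in the scene. Friction and masses are not known exactly. Their poses are not given: they have to be found in the camera images.
- hopper: Grey sheet-metal bench hopper, fixed, 208 mm long, 217 high. Origin on the bench under the middle of its trough's lip; x runs in along the trough, z up. Trough: steel floor at z = 60 mm from the open lip (x = 0) to the back plate (x = 205), 110 mm wide inside, side walls up to z = 83. The bushes' centres lie at x = 75 to 150 mm, at most 22 mm off its centre line.
- hood: The hopper's hood, fixed, same origin and axes: a grey box 118 mm wide over the trough, on four narrow corner straps. The lower edge of its front wall, at x = 55 mm, is 138 mm above the bench (78 above the trough's floor); nothing behind it hangs lower up to x = 165 mm, then the belly's edge, at z = 145. Top at z = 217. Must not be struck (5 N).
- scoop_grip (a point): Middle of the wooden grip of the draw scoop, loose, lying level on its blade and tail ring; 180 g, balance point 35 mm towards the blade. x along the handle to the blade, z up. Grip 110 mm long, 20 wide (y), 24 high, flat sides. On its axis: a 10 mm shaft from x = 66 to the blade; a 10 mm tail rod from x = -64 to -100, then an upright ring, 56 mm outside, to x = -156.
- scoop_blade (a point): Middle of the lower edge of the blade's working face (which looks to the handle): 245 mm along x from the middle of the grip and 28 mm below it. Blade: upright aluminium plate 78 mm wide, 38 high, 3 thick (beyond this point); at its ends two cheeks, 30 mm high, reach 18 mm towards the handle. Open below.
- tray: Light grey plastic tray, loose, 84 x 174 x 46 mm, open on top, 3 mm walls, standing on the bench with one long wall tucked about 10 mm under the trough's lip. Origin at the middle of its underside; x across it (84 mm), y along it (174 mm), z up.
- bush_1_mid (a point): Centre of a turned bush, loose, 22 mm diameter, 17 mm high, 30 g, standing on the trough's floor under the hood.
- bush_2_mid (a point): Centre of a second bush of the same size.
- bush_3_mid (a point): Centre of a third bush of the same size.
- rack: Dark steel tool rack, fixed: base plate 75 x 200 x 6 mm, two flat hooks 6 mm thick at y = -80 and 80 mm, 140 high, a tie rod low between. Origin on the bench under the throats; hooks open to -x. Throat x = -9 to 9 mm, floor z = 80; in front a lip 8 mm thick, top z = 94; above a guard, underside z = 122, out to x = -30; behind a stem. A rod comes in sideways along +x over the lip, then drops.
- rack_throat (a point): Where the middle of the grip rests when the scoop hangs: midway between the hooks on the line of the throats, 85 mm above the bench; axes as the rack's. The hung scoop lies level along y (blade to either side), shaft in one throat, tail rod in the other; up to 15 mm off the middle along y is good.
Mind the look-alikes: they are no part of the job. There is more than one size of the tray; the one meant has the size given above.

How it is judged:
On the way, in this order (a step that is already met when the one before it is completed fails the run):
1. the scoop's blade is under the hood, set down behind the bushes (x of scoop_blade in the frame of hopper between 0.155 and 0.206 m and y of scoop_blade in the frame of hopper between -0.05 and 0.05 m and z of scoop_blade in the frame of hopper between 0.05 and 0.08 m), for 0.1 s.
2. all three bushes lie in the grey tray (x of bush_1_mid in the frame of tray between -0.041 and 0.041 m and y of bush_1_mid in the frame of tray between -0.086 and 0.086 m and z of bush_1_mid in the frame of tray between 0 and 0.045 m and x of bush_2_mid in the frame of tray between -0.041 and 0.041 m and y of bush_2_mid in the frame of tray between -0.086 and 0.086 m and z of bush_2_mid in the frame of tray between 0 and 0.045 m and x of bush_3_mid in the frame of tray between -0.041 and 0.041 m and y of bush_3_mid in the frame of tray between -0.086 and 0.086 m and z of bush_3_mid in the frame of tray between 0 and 0.045 m), for 0.2 s.
3. the scoop hangs in both hooks of the rack (x of scoop_grip in the frame of rack between -0.009 and 0.009 m and y of scoop_grip in the frame of rack between -0.026 and 0.026 m and z of scoop_grip in the frame of rack between 0.078 and 0.091 m and angle between the x axis of scoop and the y axis of rack, either way round below 0.08 rad), for 0.2 s.
At the end, for the whole second after the job is handed in: All three bushes lie in the grey tray, upright and within 40 mm of where it stood; the scoop hangs at rest in both throats: grip middle within 9 mm of the throat line, 26 mm of the rack's middle along y, 78 to 91 mm up, handle along the rack's y within 0.08 rad (all of step 2 and all of step 3 and linear speed of scoop below 0.02 m/s and angle between tray's own z axis and vertical below 0.1 rad and distance of tray from where it was at the start of the episode below 0.04 m); the robot touches nothing.
It fails at once if the hood is struck (over 5 N) by the scoop or the arm (contact force between any of scoop, the arm, the fingers and hood above 5 N).
It fails at once if a bush is handled with the fingers (contact force between the fingers and bush_1 above 0.5 N or contact force between the fingers and bush_2 above 0.5 N or contact force between the fingers and bush_3 above 0.5 N).
It fails at once if a bystander is moved by more than 25 mm (distance of any of stator, rotor, pliers, caliper, carton, oiler, spigot, screwdriver from where it was at the start of the episode above 0.025 m).
It also fails if it takes over 58 s, if anything falls off the work surface, if the arm or the gripper's body presses on something with over 40 N, if the wrist force passes 120 N, or if a joint passes its speed limit or range.

## Working session

There is one attempt and no reset: what is moved stays moved. The work goes in short steps, Python scripts to look and compute and a tool call to move; the robot and the scene stay as the last step left them, time stands still between calls to the robot, and variables do not carry over. Pictures are saved under pics/ and viewed, at most 10 in all, crops included, and the job is handed in when it is done.

Besides the shell and the picture viewer there is one more tool, called after "Emit:" as name(argument=value, ...) on one line, values as JSON. apply_moves: Moves the arm, as the interface text tells. Its arguments: {"type":"object","properties":{"targets":{"type":"array"},"force":{"type":"number"}},"required":["targets"]}

```bash
ls; mkdir -p pics
cat > h.py <<'E'
import numpy as np, cv2
from scipy.spatial.transform import Rotation as R
from rig import read_state, cams, r, finder
def grab(n):
    f=cams.grab_frame(n); return f
def cloud(f):
    z=f["range_z"]; v,u=np.mgrid[0:480,0:640]
    p=np.stack([(u-f["cx"])/f["fx"]*z,(v-f["cy"])/f["fy"]*z,z],-1)
    w=p@R.from_quat(f["orientation"]).as_matrix().T+np.array(f["origin"])
    w[z<=0]=np.nan
    return w
def save(n,img): cv2.imwrite("pics/"+n+".png",img[...,::-1])
E
python3 - <<'E'
from h import *
s=read_state(); print({k:np.round(v,3) for k,v in s.items()}, r.grasp_offset)
a=grab("scene"); b=grab("top")
save("scene0",a["frame"]); save("top0",b["frame"])
np.savez("f0.npz",s=cloud(a),t=cloud(b),si=a["frame"],ti=b["frame"])
for c in ("top","scene"):
  f=a if c=="scene" else b
  print(c,f["fx"],f["fy"],f["cx"],f["cy"],np.round(f["origin"],3),np.round(f["orientation"],3))
  w=cloud(f)
  for l in ("hopper","hood","scoop_grip","scoop_blade","tray","bush_1_mid","rack"):
    for d in finder.regions_of(c,l):
      m=d["mask"]; print(c,l,round(d["conf"],2),d["bbox"],np.round(np.nanmedian(w[m],0),3),np.round(np.nanpercentile(w[m],[2,98],axis=0),3).tolist())
E
```

```text
pics
{'time': np.float64(0.0), 'qpos': array([ 1.135,  0.468, -0.012,  1.604,  0.006,  1.071, -0.056]), 'qvel': array([-0.001, -0.   , -0.001, -0.   , -0.   , -0.002, -0.001]), 'effort': array([-0.0000e+00, -5.3239e+01,  2.1000e-02, -2.5130e+01,  1.1000e-02,
        8.0000e-03, -0.0000e+00]), 'position': array([ 0.249, -0.6  ,  0.23 ]), 'ee_rot': array([ 0.981,  0.195, -0.   , -0.001]), 'force': array([-0.175, -0.375, -0.015]), 'wrist_torque': array([-0.018, -0.003, -0.061]), 'gripper_force': np.float64(0.0), 'gripper_width': np.float64(0.085)} 0.0187
top 550.5052757830788 550.5052757830788 306.37763844421613 242.98669558056605 [0.413 0.012 1.246] [ 0.716 -0.696  0.036 -0.03 ]
top hopper 0.69 [110.8, 181.1, 131.3, 90.8] [0.544 0.262 0.163] [[0.472, 0.154, 0.001], [0.612, 0.361, 0.219]]
top hood 0.76 [113.6, 183.2, 100.9, 74.9] [0.552 0.276 0.184] [[0.482, 0.197, 0.144], [0.611, 0.361, 0.22]]
top scoop_grip 0.97 [304.4, 258.6, 181.0, 52.3] [ 0.46  -0.216  0.038] [[0.412, -0.374, 0.028], [0.493, -0.001, 0.055]]
top tray 0.97 [232.0, 195.0, 45.0, 84.6] [0.534 0.117 0.003] [[0.449, 0.076
[... 611 characters left out ...]
216]]
scene hood 0.88 [145.8, 180.2, 118.5, 105.8] [0.491 0.285 0.186] [[0.48, 0.204, 0.096], [0.606, 0.36, 0.216]]
scene scoop_grip 0.75 [350.6, 214.8, 124.9, 83.5] [ 0.444 -0.115  0.027] [[0.377, -0.398, -0.002], [0.531, 0.011, 0.046]]
scene scoop_grip 0.24 [229.1, 257.5, 13.5, 13.9] [0.539 0.23  0.071] [[0.534, 0.214, 0.059], [0.559, 0.24, 0.078]]
scene scoop_blade 0.56 [348.9, 210.3, 128.2, 89.1] [ 0.444 -0.107  0.028] [[0.377, -0.386, -0.002], [0.53, 0.011, 0.047]]
scene tray 0.7 [267.9, 240.8, 58.8, 67.1] [0.511 0.1   0.021] [[0.442, 0.075, -0.001], [0.618, 0.165, 0.045]]
scene rack 0.57 [361.5, 163.2, 64.8, 77.8] [ 0.63  -0.255  0.008] [[0.579, -0.473, -0.004], [0.829, -0.153, 0.132]]
```

View pics/top0.png

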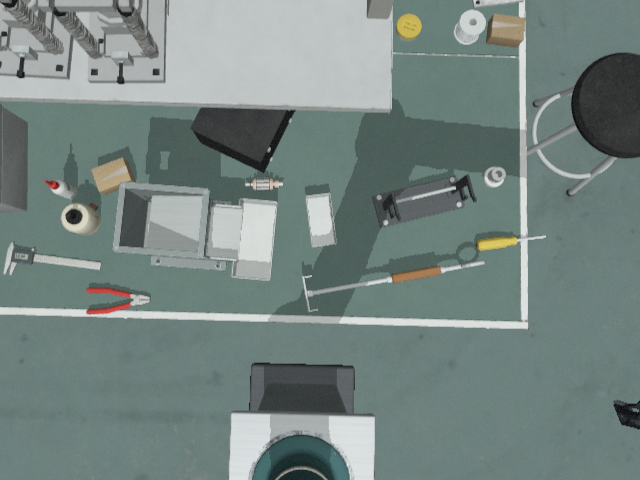

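View pics/scene0.png

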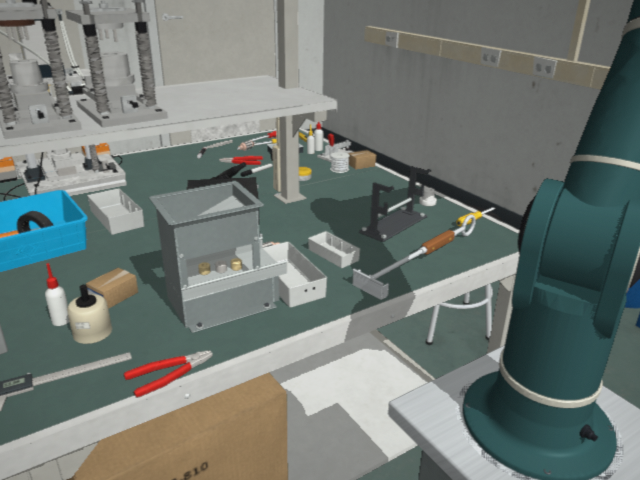

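The top view shows the hopper at (180,225) with its lip to the right at about x=240. The long tray is at (255,240) and a smaller look-alike tray at (320,218). The scoop has its blade at (307,293), grip at (416,274) and ring end at (484,263), with the yellow screwdriver close by at (497,243). The rack is at (425,200). The scene view shows the bushes in the trough at about (222,267). Next I'll measure exact poses.

```bash
python3 - <<'E'
from h import *
d=np.load("f0.npz"); t,s,ti,si=d["t"],d["s"],d["ti"],d["si"]
def rect(p,n):
    c,wh,a=cv2.minAreaRect(p[:,:2].astype(np.float32)*1000); print(n,len(p),np.round(c,1),np.round(wh,1),round(a,2))
def box(w,x0,x1,y0,y1,z0,z1): 
    with np.errstate(invalid='ignore'): return (w[...,0]>x0)&(w[...,0]<x1)&(w[...,1]>y0)&(w[...,1]<y1)&(w[...,2]>z0)&(w[...,2]<z1)
rect(t[box(t,.43,.68,.15,.42,.205,.23)],"hoodtop")
rect(t[box(t,.40,.68,.06,.21,.05,.069)],"troughfloor")
rect(t[box(t,.40,.68,.06,.25,.076,.09)],"troughwalls")
rect(t[box(t,.40,.68,.06,.168,.040,.050)],"trayrim")
rect(t[box(t,.50,.68,-.07,.02,.025,.05)],"smalltray rim")
rect(t[box(t,.56,.70,-.36,-.14,.003,.012)],"rackplate")
rect(t[box(t,.56,.70,-.36,-.14,.125,.15)],"rack tops")
rect(t[box(t,.56,.70,-.36,-.14,.085,.15)],"rack >85")
# grip by colour
hsv=cv2.cvtColor(ti,cv2.COLOR_RGB2HSV)
m=(hsv[...,1]>110)&(hsv[...,0]<16)&box(t,.38,.52,-.32,-.1,.01,.07)
p=t[m]; print("grip z",np.percentile(p[:,2],[5,50,95])); rect(p,"grip")
rect(t[box(t,.38,.52,-.06,.03,.030,.055)],"blade")
q=t[box(t,.38,.52,-.17,-.03,.02,.05)]; 
for n,w in(("top",t),("scene",s)):
  q=w[box(w,.38,.52,-.14,-.02,.026,.05)]; v,u=np.linalg.eigh(np.cov(q[:,:2].T)); print("shaft",n,len(q),q.mean(0),np.degrees(np.arctan2(*u[::-1,1])))
# bush tops in scene
q=s[box(s,.45,.64,.16,.36,.063,.09)]; print(len(q))
E
python3 - <<'E'
import cv2
a=cv2.imread("pics/scene0.png"); t=cv2.imread("pics/top0.png")
import numpy as np
c1=cv2.resize(a[155:315,140:290],None,fx=2.6,fy=2.6,interpolation=3); c2=cv2.resize(a[155:315,335:485],None,fx=2.6,fy=2.6,interpolation=3)
cv2.imwrite("pics/crop1.png",np.hstack([c1,c2]))
E
```

```text
hoodtop 2070 [546.8 279.2] [171.7 134.5] 87.1
troughfloor 1481 [533.4 143.9] [137.2 172.3] 86.92
troughwalls 131 [541.4 183.8] [ 71.6 119.5] 86.67
trayrim 169 [532.2 117.6] [ 84.2 174.7] 86.41
smalltray rim 111 [581.2 -27.2] [116.   55.8] 8.79
rackplate 2465 [ 630.1 -250.1] [139.2 218.6] 0.11
rack tops 229 [ 619.2 -253.2] [ 59.3 167.3] 15.34
rack >85 354 [ 619.2 -253.1] [ 59.6 167.5] 15.44
grip z [0.03593835 0.04014825 0.04387368]
grip 366 [ 464.1 -238.6] [ 17. 105.] 11.67
blade 201 [421.6 -27.9] [76.7 65.4] 11.63
shaft top 251 [ 0.43152985 -0.07907198  0.03254973] 103.06087438351234
shaft scene 179 [ 0.42896968 -0.07782168  0.03026236] 102.34727622434696
1989
```

View pics/crop1.png

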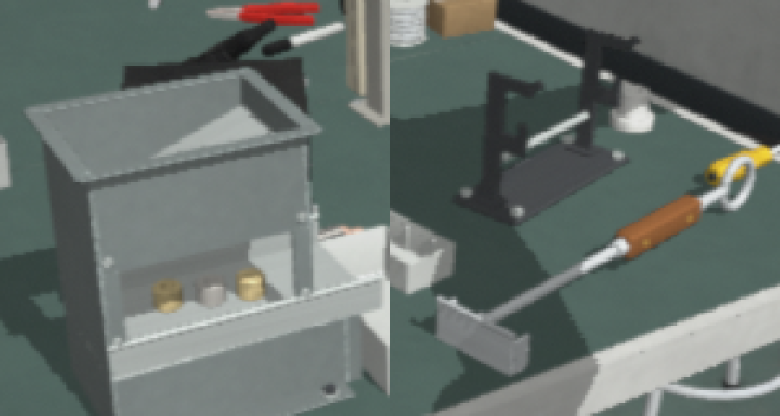

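The crop shows three bushes in the trough at (167,295), (210,291) and (250,284). The rack hooks open to the right, towards the robot. The blade is at (480,335), and the ring stands free of the yellow screwdriver at (740,183). 

There are two trays: (255,240), with an 84×175 mm rim and tucked under the lip, and (320,218), which is 56×116 mm. The first matches the size given. Next I'll refine the hopper, rack and scoop lines.

Run:
```python
from h import *
d=np.load("f0.npz"); t,s,ti=d["t"],d["s"],d["ti"]
a=np.radians(86.85); ax=np.array([np.cos(a),np.sin(a)]); ay=np.array([-ax[1],ax[0]]); o=np.array([.5395,.149])
for n,w in(("top",t),("scene",s)):
  q=w.reshape(-1,3); q=q[~np.isnan(q[:,0])]; l=np.c_[(q[:,:2]-o)@ax,(q[:,:2]-o)@ay,q[:,2]]*1000
  f=l[(abs(l[:,2]-60)<5)&(abs(l[:,1])<50)&(l[:,0]>-30)&(l[:,0]<210)]
  print(n,"floor",len(f),np.percentile(f[:,0],[0,1,5,95,100]).round(1),np.median(f[:,2]).round(1))
  f=l[(abs(l[:,2]-81)<5)&(abs(l[:,1])<75)&(l[:,0]>-30)&(l[:,0]<120)]
  print(" walls y",np.percentile(f[f[:,1]<0,1],[2,50,98]).round(1) if (f[:,1]<0).any() else 0,np.percentile(f[f[:,1]>0,1],[2,50,98]).round(1) if (f[:,1]>0).any() else 0, "x",f[:,0].min().round(1))
  f=l[(abs(l[:,2]-195)<18)&(abs(l[:,1])<75)&(l[:,0]>30)&(l[:,0]<230)]; print(" hood x",np.percentile(f[:,0],[1,99]).round(1),"y",np.percentile(f[:,1],[1,99]).round(1))
  f=l[(l[:,2]>66)&(l[:,2]<80)&(abs(l[:,1])<45)&(l[:,0]>50)&(l[:,0]<190)]
  if len(f)>30:
    _,lab,c=cv2.kmeans(f.astype(np.float32),3,None,(3,50,.1),5,0); print(" bush",len(f),c.round(0).tolist())
# rack
q=t.reshape(-1,3); 
with np.errstate(invalid='ignore'): q=q[(q[:,0]>.56)&(q[:,0]<.7)&(q[:,1]>-.36)&(q[:,1]<-.14)&(q[:,2]>.1)]
for sgn in(0,1):
  p=q[(q[:,1]<-.25) if sgn else (q[:,1]>-.25)]; c,wh,an=cv2.minAreaRect((p[:,:2]*1000).astype(np.float32)); print("hook",len(p),np.round(c,1),np.round(wh,1),round(an,1),p[:,:2].mean(0).round(4),np.percentile(p[:,2],[5,50,95]).round(3))
# scoop line: all points z>.022 near
g=np.array([.464,-.2386]); b=np.radians(102.3); bx=np.array([np.cos(b),np.sin(b)]); by=np.array([-bx[1],bx[0]])
q=t.reshape(-1,3); q=q[~np.isnan(q[:,0])]; l=np.c_[(q[:,:2]-g)@bx,(q[:,:2]-g)@by,q[:,2]]*1000
for lo,hi in((-160,-140),(-140,-100),(-100,-66),(-55,-20),(-20,20),(20,55),(70,120),(120,170),(170,220)):
  f=l[(l[:,0]>lo)&(l[:,0]<hi)&(abs(l[:,1])<16)&(l[:,2]>20)]; print(lo,len(f),f[:,1].mean().round(1),np.median(f[:,2]).round(1))
f=l[(l[:,0]>225)&(l[:,0]<270)&(abs(l[:,1])<50)&(l[:,2]>30)]; print("blade",np.percentile(f[:,0],[1,50,99]),np.percentile(f[:,1],[1,99]))
f=l[(abs(l[:,1])<16)&(l[:,2]>24)&(l[:,0]<-100)&(l[:,0]>-175)]; print("ring end",f[:,0].min())
```

```text
top floor 1567 [ -1.8  -1.2   2.1 201.1 206. ] 60.7
 walls y [-59.2 -56.2 -54.7] [53.4 56.4 58.2] x -0.8
 hood x [ 61.7 205.1] y [-55.7  53.2]
scene floor 1093 [-2.000e-01  1.100e+00  7.200e+00  2.076e+02  2.092e+02] 59.4
 walls y [-59.4 -10.4  -0.6] [ 0.7 58.6 62.2] x -1.5
 hood x [ 57.2 208.3] y [-57.4  62.2]
 bush 296 [[142.0, -12.0, 73.0], [82.0, 2.0, 73.0], [111.0, -3.0, 73.0]]
hook 128 [ 598.5 -175.3] [58.1  6.4] 15.3 [ 0.6012 -0.1738] [0.109 0.135 0.14 ]
hook 162 [ 640.3 -329.7] [59.6  8.6] 15.4 [ 0.6445 -0.3273] [0.106 0.134 0.14 ]
-160 17 -0.1 48.5
-140 86 0.1 50.9
-100 70 -0.4 32.5
-55 144 -0.7 39.9
-20 163 -1.3 40.2
20 143 -1.6 39.5
70 103 -2.0 33.3
120 103 -2.6 32.5
170 102 -3.1 32.7
blade [226.21157997 243.49481848 247.60369409] [-41.90313762  34.80277083]
ring end -153.886453581186
```

```bash
cat >> h.py <<'E'
def plan(pos,yaw,n=None,jaw=85,start=None,maxmm=40,maxdeg=7,tilt=0):
    """rows (rounded) from current pose to TCP pos, tool down, tool x at heading yaw [deg]"""
    if start is None:
        s=read_state(); p=np.array(s["position"]); q=R.from_quat(s["ee_rot"])
    else: p,q=start
    c,s_=np.cos(np.radians(yaw)),np.sin(np.radians(yaw))
    T=R.from_matrix(np.array([[c,s_,0],[s_,-c,0],[0,0,-1.]]))
    if tilt: T=T*R.from_euler("y",tilt,degrees=True)
    pos=np.array(pos,float)
    if n is None:
        ang=np.degrees((q.inv()*T).magnitude()); n=int(max(np.ceil(np.linalg.norm(pos-p)*1000/maxmm),np.ceil(ang/maxdeg),1))
    rows=[]
    for i in range(n):
        k=n-i
        d=np.round(q.inv().apply((pos-p)/k)*1000,1 if k==1 else 0); w=np.round(np.degrees((q.inv()*T).as_rotvec())/k,1)
        rows.append([float(x) for x in d]+[float(x) for x in w]+[jaw])
        p=p+q.apply(d/1000); q=q*R.from_rotvec(np.radians(w))
    for i in range(0,n,5): print(rows[i:i+5])
    print("end",p.round(4))
    return p,q
E
python3 - <<'E'
from h import *
a=plan([.4628,-.2266,.11],101.75); plan([.4628,-.2266,.012],101.75,start=a)
E
```

```text
[[28.0, -22.0, 10.0, 0.0, 0.0, -6.6, 85], [31.0, -19.0, 10.0, 0.0, 0.0, -6.6, 85], [33.0, -15.0, 10.0, 0.0, 0.0, -6.6, 85], [34.0, -11.0, 10.0, 0.0, 0.0, -6.6, 85], [35.0, -7.0, 10.0, 0.0, 0.0, -6.6, 85]]
[[36.0, -3.0, 10.0, 0.0, 0.0, -6.6, 85], [36.0, 1.0, 10.0, 0.0, 0.0, -6.6, 85], [35.0, 5.0, 10.0, 0.0, 0.0, -6.6, 85], [35.0, 10.0, 10.0, -0.0, 0.0, -6.6, 85], [33.0, 13.0, 10.0, -0.0, 0.0, -6.6, 85]]
[[32.0, 17.0, 11.0, -0.0, 0.0, -6.6, 85], [28.8, 20.9, 10.3, -0.0, 0.0, -6.6, 85]]
end [ 0.4628 -0.2266  0.11  ]
[[-0.0, 0.0, 33.0, -0.0, 0.0, -0.0, 85], [-0.0, 0.0, 32.0, -0.0, 0.0, -0.0, 85], [-0.0, 0.1, 33.0, -0.0, 0.0, -0.0, 85]]
end [ 0.4628 -0.2266  0.012 ]
```

Emit:
apply_moves(targets=[[[28,-22,10,0,0,-6.6,85],[31,-19,10,0,0,-6.6,85],[33,-15,10,0,0,-6.6,85],[34,-11,10,0,0,-6.6,85],[35,-7,10,0,0,-6.6,85]]], force=80)

```text
time: 1.22
position: [0.3382, -0.4429, 0.1812]
ee_rot: [0.884, 0.468, 0.0, 0.0]
force: [1.0, 0.3, 1.3]
gripper_width: 0.0854
gripper_force: 0.0
```

Emit:
apply_moves(targets=[[[36,-3,10,0,0,-6.6,85],[36,1,10,0,0,-6.6,85],[35,5,10,0,0,-6.6,85],[35,10,10,0,0,-6.6,85],[33,13,10,0,0,-6.6,85]]])

```text
time: 1.63
position: [0.4275, -0.2873, 0.1313]
ee_rot: [0.714, 0.7, 0.0, 0.001]
force: [0.7, -0.5, 0.1]
gripper_width: 0.085
gripper_force: 0.0
```

Emit:
apply_moves(targets=[[[32,17,11,0,0,-6.6,85],[29,21,10,0,0,-6.6,85],[0,0,0,0,0,0,85],[0,0,0,0,0,0,85]]])

```text
time: 1.97
position: [0.4637, -0.2241, 0.1099]
ee_rot: [0.63, 0.777, 0.0, -0.001]
force: [-0.8, 0.1, 0.2]
gripper_width: 0.0847
gripper_force: 0.0
```

Run:
```python
from h import *
f=grab("wrist"); save("w1",f["frame"]); s=read_state(); print(s["time"],s["position"],R.from_quat(s["ee_rot"]).as_matrix().round(3).tolist())
o=np.array(f["origin"]);print(o,f["fx"],f["cx"],f["cy"],R.from_quat(f["orientation"]).as_matrix().round(2).tolist())
# expected point projection
def proj(P):
    v=R.from_quat(f["orientation"]).inv().apply(np.array(P)-o); th=np.arctan2(np.hypot(v[0],v[1]),v[2]); k=f["fx"]*th/np.hypot(v[0],v[1]); return [f["cx"]+k*v[0],f["cy"]+k*v[1]]
b=np.radians(101.75); bx=np.array([np.cos(b),np.sin(b),0]); by=np.array([-bx[1],bx[0],0]); g=np.array([.4652,-.2383,.04])
img=f["frame"].copy()
for x,y in((55,10),(55,-10),(-55,10),(-55,-10)):
  u=proj(g+bx*x/1000+by*y/1000); print(np.round(u)); cv2.circle(img,tuple(int(i) for i in u),3,(0,255,255),-1)
save("w1o",img)
plan([.4628,-.2266,.012],101.75)
```

```text
2.0167 [ 0.46295856 -0.22620953  0.11017148] [[-0.203, 0.979, -0.0], [0.979, 0.203, -0.0], [0.0, -0.0, -1.0]]
[ 0.44673701 -0.14278193  0.25289119] 371.64829954431775 319.1852723212351 240.52445841530042 [[0.98, 0.2, 0.07], [0.21, -0.93, -0.31], [-0.0, 0.32, -0.95]]
[300. 192.]
[334. 192.]
[302. 350.]
[331. 350.]
[[-0.0, -0.0, 33.0, -0.0, -0.0, -0.0, 85], [-0.0, -0.0, 33.0, -0.0, -0.0, -0.0, 85], [-0.4, -0.2, 32.2, -0.0, -0.0, -0.0, 85]]
end [ 0.4628 -0.2266  0.012 ]
```

View pics/w1o.png

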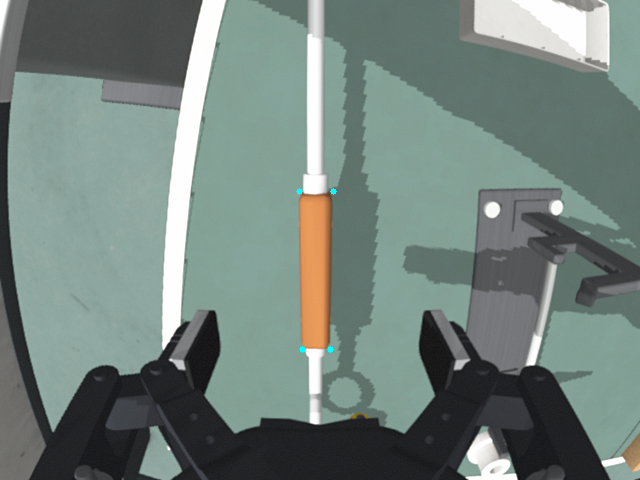

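The wrist picture shows the grip at (315,270) with its corners on my predicted points, within about 1 mm. The wrist camera sits out on the blade side, so I'll grasp 13 mm towards the tail to keep it clear of the hood.

Emit:
apply_moves(targets=[[[-25,0,25,0,0,0,85],[0,0,35,0,0,0,85],[0,0,28,0,0,0,85],[0,0,10,0,0,0,85],[0,0,0,0,0,0,85]]], force=100)

```text
time: 2.43
position: [0.4656, -0.2516, 0.0103]
ee_rot: [0.632, 0.775, -0.001, -0.002]
force: [0.9, -0.4, 0.5]
gripper_width: 0.0844
gripper_force: 0.0
```

Emit:
apply_moves(targets=[[[0,0,0,0,0,0,10],[0,0,0,0,0,0,10],[0,0,0,0,0,0,10],[0,0,0,0,0,0,10],[0,0,0,0,0,0,10]]], force=100)

```text
time: 2.85
position: [0.4685, -0.2513, 0.0134]
ee_rot: [0.631, 0.775, 0.0, 0.001]
force: [-0.0, 0.4, -0.3]
gripper_width: 0.0246
gripper_force: 0.0
```

Emit:
apply_moves(targets=[[[0,0,0,0,0,0,10],[0,0,0,0,0,0,10],[0,0,0,0,0,0,10]]], force=100)

```text
time: 3.1
position: [0.469, -0.2511, 0.0135]
ee_rot: [0.631, 0.776, 0.0, 0.001]
force: [0.1, -0.2, 5.3]
gripper_width: 0.0181
gripper_force: 97.7
```

Emit:
apply_moves(targets=[[[0,0,-10,0,0,0,10],[0,0,-25,0,0,0,10],[0,0,-35,0,0,0,10],[0,0,-35,0,0,0,10],[0,0,-23,0,0,0,10]]])

```text
time: 3.52
position: [0.4686, -0.251, 0.1436]
ee_rot: [0.631, 0.776, 0.0, 0.001]
force: [0.6, 0.2, -1.6]
gripper_width: 0.0185
gripper_force: 97.9
```

```bash
cat >> h.py <<'E'
HA=np.radians(86.85); HX=np.array([np.cos(HA),np.sin(HA)]); HY=np.array([-HX[1],HX[0]]); HO=np.array([.5395,.149])
def hop(x,y): return HO+HX*x/1000+HY*y/1000
def tohop(p): return np.array([(p[:2]-HO)@HX,(p[:2]-HO)@HY,p[2]])*1000
E
python3 - <<'E'
from h import *
print(read_state()["position"],read_state()["force"])
plan([*hop(-268,-4),.14],86.85,jaw=10,maxmm=30,maxdeg=4,start=(np.array([.4679,-.2510,.14]),R.from_quat(read_state()["ee_rot"])))
E
```

```text
[ 0.46856327 -0.25098406  0.14361197] [ 0.61342376  0.1554442  -1.63074193]
[[23.0, 17.0, -0.0, 0.0, 0.0, 3.0, 10], [24.0, 16.0, -0.0, 0.0, 0.0, 3.0, 10], [25.0, 15.0, -0.0, 0.0, 0.0, 3.0, 10], [26.0, 13.0, -0.0, 0.1, 0.0, 2.9, 10], [27.1, 12.4, -0.1, 0.0, 0.1, 3.0, 10]]
end [ 0.5287 -0.1189  0.14  ]
```

Emit:
apply_moves(targets=[[[23,17,0,0,0,3,10],[24,16,0,0,0,3,10],[25,15,0,0,0,3,10],[26,13,0,0,0,3,10],[27,12,0,0,0,3,10]]])

```text
time: 3.93
position: [0.5282, -0.1178, 0.1408]
ee_rot: [0.728, 0.685, -0.0, -0.0]
force: [0.9, 0.1, -1.9]
gripper_width: 0.0183
gripper_force: 98.0
```

Emit:
apply_moves(targets=[[[0,0,0,0,0,0,10],[0,0,0,0,0,0,10],[0,0,0,0,0,0,10]]])

```text
time: 4.18
position: [0.5278, -0.1193, 0.1403]
ee_rot: [0.727, 0.687, -0.001, -0.0]
force: [-0.8, -0.4, -1.8]
gripper_width: 0.0183
gripper_force: 98.0
```

```bash
cat >> h.py <<'E'
def scoop(verbose=True):
    """line fit of shaft and blade in both cams, in hopper frame (mm), from tcp prediction"""
    s=read_state(); q=R.from_quat(s["ee_rot"]); X=q.as_matrix()[:,0]; Y=q.as_matrix()[:,1]; p=np.array(s["position"])
    g=p+X*.013+np.array([0,0,.016])
    print("t",round(float(s["time"]),2),"tcp",p.round(4),"hop",tohop(p).round(1),"yaw",np.degrees(np.arctan2(X[1],X[0])).round(2),"F",np.round(s["force"],1),"w",round(float(s["gripper_width"]),4))
    for n in("top","scene"):
        f=grab(n); w=cloud(f).reshape(-1,3); w=w[~np.isnan(w[:,0])]
        l=np.c_[(w-g)@X,(w-g)@Y,w[:,2]-g[2]]*1000
        sh=l[(l[:,0]>75)&(l[:,0]<235)&(abs(l[:,1])<14)&(abs(l[:,2])<22)]
        if len(sh)>20:
            a=np.polyfit(sh[:,0],sh[:,1],1); b=np.polyfit(sh[:,0],sh[:,2],1)
            print(n,"shaft n",len(sh),"lat@0 %.1f @245 %.1f"%(np.polyval(a,0),np.polyval(a,245)),"z@0 %.1f @245 %.1f"%(np.polyval(b,0),np.polyval(b,245)))
        bl=l[(l[:,0]>215)&(l[:,0]<260)&(abs(l[:,1])<48)&(l[:,2]>-40)&(l[:,2]<25)]
        if len(bl)>20: print("  blade n",len(bl),"x",np.percentile(bl[:,0],[2,50,98]).round(1),"y",np.percentile(bl[:,1],[1,99]).round(1),"z",np.percentile(bl[:,2],[1,99]).round(1))
        save("s_%s_%d"%(n,int(s["time"]*100)),f["frame"])
E
python3 -c "
from h import *
scoop()"
```

```text
t 4.18 tcp [ 0.5278 -0.1193  0.1403] hop [-268.6   -3.1  140.3] yaw 86.73 F [-0.8 -0.4 -1.8] w 0.0183
top shaft n 406 lat@0 0.3 @245 0.3 z@0 2.4 @245 3.1
  blade n 287 x [217.4 243.4 247.8] y [-38.3  39.3] z [-26.3  13.3]
scene shaft n 335 lat@0 -2.3 @245 -3.5 z@0 -1.4 @245 -0.7
  blade n 514 x [220.5 246.7 249.1] y [-41.7  38.7] z [-29.6   8.4]
```

Emit:
apply_moves(targets=[[[30,0,0,0,0,0,10],[0,0,20,0,0,0,10],[0,0,20,0,0,0,10],[0,0,0,0,0,0,10],[0,0,0,0,0,0,10]]])

```text
time: 4.7
position: [0.529, -0.0901, 0.0996]
ee_rot: [0.728, 0.686, -0.001, -0.001]
force: [0.0, 0.0, -2.2]
gripper_width: 0.0177
gripper_force: 97.9
```

```bash
python3 -c "
from h import *
scoop()"
```

```text
t 4.7 tcp [ 0.529  -0.0901  0.0996] hop [-239.3   -2.7   99.6] yaw 86.6 F [ 0.   0.  -2.2] w 0.0177
top shaft n 381 lat@0 0.5 @245 0.3 z@0 2.9 @245 2.9
  blade n 280 x [218.  243.6 247.6] y [-38.3  39. ] z [-28.1  13. ]
scene shaft n 347 lat@0 -1.8 @245 -2.6 z@0 0.0 @245 0.5
  blade n 419 x [220.1 246.7 249.8] y [-40.9  38.8] z [-28.7   9.9]
```

Emit:
apply_moves(targets=[[[25,0,0,0,0,0,10],[35,0,0,0,0,0,10],[35,0,0,0,0,0,10],[35,0,0,0,0,0,10],[19,0,0,0,0,0,10]]])

```text
time: 5.22
position: [0.5396, 0.0643, 0.1021]
ee_rot: [0.726, 0.688, 0.002, 0.0]
force: [0.3, 1.0, -2.1]
gripper_width: 0.0183
gripper_force: 98.1
```

Emit:
apply_moves(targets=[[[0,0,0,0,0,0,10],[0,0,0,0,0,0,10]]])

```text
time: 5.38
position: [0.5394, 0.0609, 0.1015]
ee_rot: [0.726, 0.687, 0.001, 0.001]
force: [0.0, -1.0, -1.8]
gripper_width: 0.0182
gripper_force: 98.1
```

```bash
python3 -c "
from h import *
scoop()"
```

```text
t 5.38 tcp [0.5394 0.0609 0.1015] hop [-88.   -4.8 101.5] yaw 86.83 F [ 0.  -1.  -1.8] w 0.0182
top shaft n 134 lat@0 0.4 @245 0.5 z@0 4.5 @245 0.4
scene shaft n 70 lat@0 0.2 @245 -8.9 z@0 -1.5 @245 -0.1
  blade n 251 x [226.1 241.1 247.2] y [-41.8  10.4] z [-30.7   5.3]
```

Run:
```python
import cv2,glob
f=sorted(glob.glob("pics/s_scene_*.png"))[-1]; a=cv2.imread(f)[170:340,140:350]; cv2.imwrite("pics/in1.png",cv2.resize(a,None,fx=3.5,fy=3.5,interpolation=3))
```

```text
(no output)
```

View pics/in1.png

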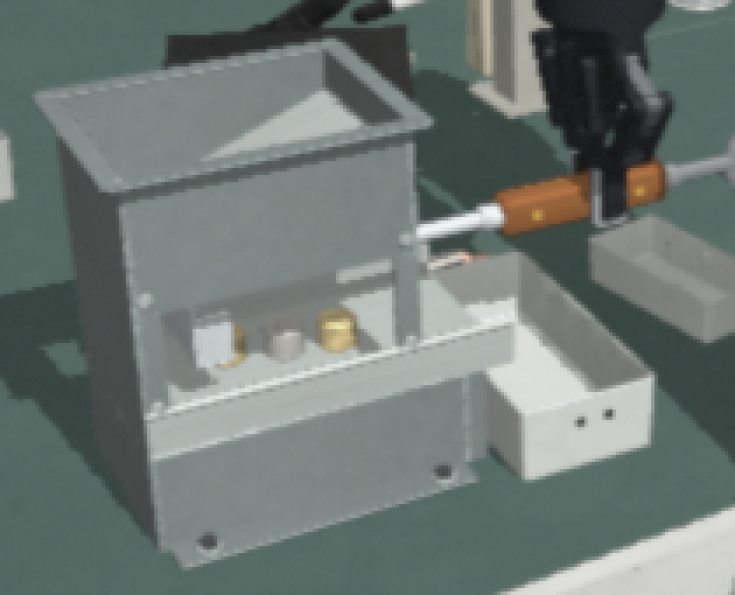

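The picture shows the cheek at (212,340) behind and beside the rearmost bush (235,350), with the blade between bushes and hood and nothing touching. I'll nudge deeper and set it down.

Emit:
apply_moves(targets=[[[4,0,0,0,0,0,10],[0,0,12,0,0,0,10],[0,0,10,0,0,0,10],[0,0,3,0,0,0,10],[0,0,0,0,0,0,10]]])

```text
time: 5.9
position: [0.5379, 0.0631, 0.0736]
ee_rot: [0.727, 0.686, -0.001, -0.001]
force: [-0.8, -0.3, -0.8]
gripper_width: 0.0182
gripper_force: 98.2
```

Emit:
apply_moves(targets=[[[0,0,1,0,0,0,10],[0,0,1,0,0,0,10],[0,0,0,0,0,0,10]]])

```text
time: 6.15
position: [0.539, 0.0639, 0.0732]
ee_rot: [0.727, 0.686, 0.0, 0.0]
force: [-1.2, -0.3, -1.7]
gripper_width: 0.0187
gripper_force: 98.2
```

Emit:
apply_moves(targets=[[[0,0,1,0,0,0,10],[0,0,0,0,0,0,10],[0,0,0,0,0,0,10]]])

```text
time: 6.4
position: [0.5392, 0.0639, 0.0725]
ee_rot: [0.727, 0.686, 0.0, 0.0]
force: [-0.7, -0.5, -0.6]
gripper_width: 0.0182
gripper_force: 98.4
```

Emit:
apply_moves(targets=[[[0,0,1,0,0,0,10],[0,0,0,0,0,0,10],[0,0,0,0,0,0,10]]])

```text
time: 6.65
position: [0.5392, 0.0638, 0.0715]
ee_rot: [0.727, 0.686, 0.0, 0.0]
force: [0.3, -2.4, 0.7]
gripper_width: 0.0184
gripper_force: 98.4
```

Emit:
apply_moves(targets=[[[-8,0,0,0,0,0,10],[-15,0,0,0,0,0,10],[-15,0,0,0,0,0,10],[-15,0,0,0,0,0,10],[-15,0,0,0,0,0,10]]])

```text
time: 7.07
position: [0.5352, -0.0043, 0.0714]
ee_rot: [0.727, 0.687, 0.001, -0.0]
force: [0.2, 1.5, -0.8]
gripper_width: 0.0186
gripper_force: 98.4
```

Emit:
apply_moves(targets=[[[-15,0,0,0,0,0,10],[-15,0,0,0,0,0,10],[-10,0,0,0,0,0,10],[-8,0,0,0,0,0,10]]])

```text
time: 7.4
position: [0.5323, -0.0529, 0.0713]
ee_rot: [0.728, 0.686, 0.0, -0.0]
force: [-0.6, 2.6, 1.0]
gripper_width: 0.0182
gripper_force: 98.4
```

```bash
python3 -c "
from h import *
scoop()
f=grab('scene'); a=f['frame'][170:340,140:350]; save('in2',cv2.resize(a,None,fx=3.5,fy=3.5,interpolation=2))"
```

```text
t 7.4 tcp [ 0.5323 -0.0529  0.0713] hop [-202.    -3.9   71.3] yaw 86.63 F [-0.6  2.6  1. ] w 0.0182
top shaft n 402 lat@0 1.4 @245 -0.4 z@0 7.2 @245 0.8
  blade n 809 x [216.1 234.3 255.2] y [-47.3  46.9] z [-31.4  14. ]
scene shaft n 310 lat@0 -3.1 @245 -2.8 z@0 -0.5 @245 1.8
  blade n 421 x [216.2 246.8 259.1] y [-40.6  47.5] z [-29.9  11. ]
```

View pics/in2.png

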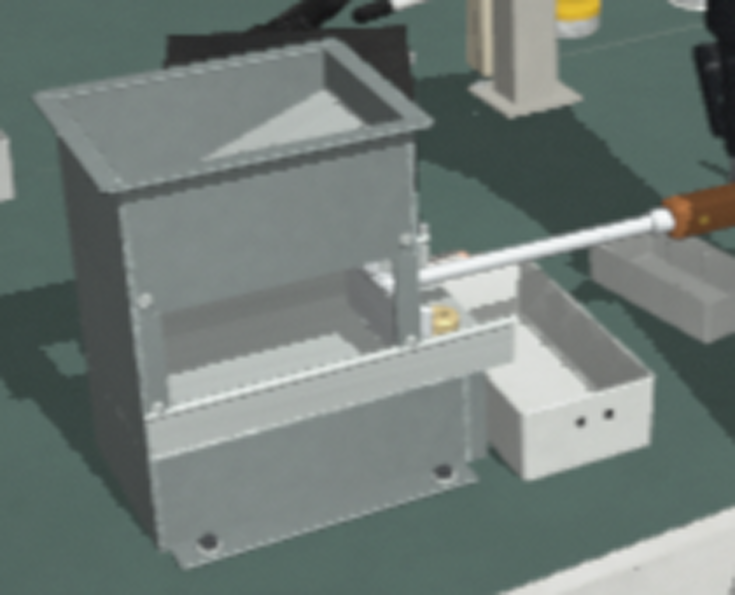

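The picture shows the trough empty behind the blade, with the bushes ahead of it near the lip at (445,320). I'll keep drawing.

Emit:
apply_moves(targets=[[[-9,0,0,0,0,0,10],[-10,0,0,0,0,0,10],[-10,0,0,0,0,0,10],[-10,0,0,0,0,0,10],[-10,0,0,0,0,0,10]]])

```text
time: 7.97
position: [0.5293, -0.1019, 0.0712]
ee_rot: [0.727, 0.686, -0.0, -0.0]
force: [0.0, 1.1, -0.3]
gripper_width: 0.0183
gripper_force: 98.4
```

Emit:
apply_moves(targets=[[[-10,0,0,0,0,0,10],[-10,0,0,0,0,0,10],[-10,0,0,0,0,0,10],[0,0,0,0,0,0,10],[0,0,0,0,0,0,10]]])

```text
time: 8.38
position: [0.5273, -0.1321, 0.071]
ee_rot: [0.728, 0.686, -0.0, -0.0]
force: [-0.2, 0.1, -2.3]
gripper_width: 0.0183
gripper_force: 98.1
```

```bash
python3 -c "
from h import *
scoop()
a=grab('scene')['frame'][190:320,210:340]; b=grab('top')['frame'][180:300,190:310]
save('tr1',np.hstack([cv2.resize(a,(400,400),interpolation=2),cv2.resize(b,(400,400),interpolation=2)]))"
```

```text
t 8.38 tcp [ 0.5273 -0.1321  0.071 ] hop [-281.4   -3.3   71. ] yaw 86.59 F [-0.2  0.1 -2.3] w 0.0183
top shaft n 358 lat@0 0.2 @245 0.4 z@0 3.0 @245 2.9
  blade n 244 x [216.9 243.2 247.6] y [-38.3  39. ] z [-26.7  13. ]
scene shaft n 320 lat@0 -3.3 @245 -3.3 z@0 -0.3 @245 -0.5
  blade n 485 x [218.8 248.6 250.7] y [-42.3  38.6] z [-28.7   8.7]
```

View pics/tr1.png

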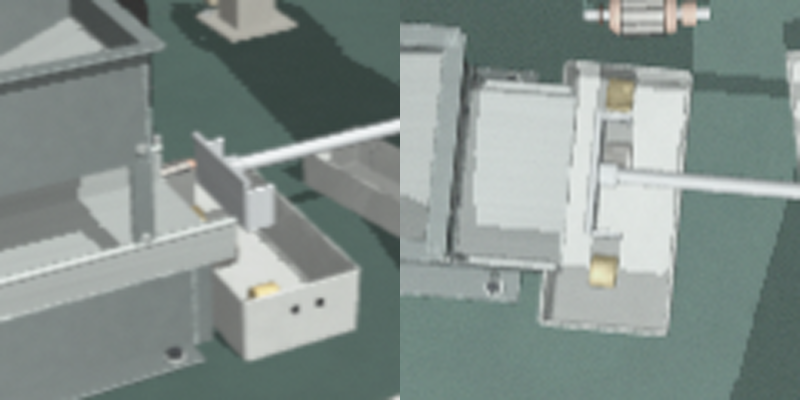

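All three bushes lie in the tray: (620,95), (618,155) and (603,271) in the right panel. Next is the rack; I'll first check the spigot that stands near where the ring will hang.

```bash
cat >> h.py <<'E'
RA=np.radians(15.15); RX=np.array([np.cos(RA),np.sin(RA)]); RY=np.array([-RX[1],RX[0]]); RO=np.array([.6196,-.2524])
def rk(x,y): return RO+RX*x/1000+RY*y/1000
def tork(w): return np.stack([(w[...,:2]-RO)@RX,(w[...,:2]-RO)@RY,w[...,2]],-1)*1000
E
python3 - <<'E'
from h import *
d=np.load("f0.npz")
for n in "ts":
  l=tork(d[n].reshape(-1,3)); l=l[~np.isnan(l[:,0])]
  q=l[(l[:,1]>-175)&(l[:,1]<-92)&(abs(l[:,0])<50)&(l[:,2]>8)]; print(n,"ring zone",len(q), [np.percentile(q[:,i],[2,50,98]).round(0).tolist() for i in range(3)] if len(q) else 0)
  q=l[(l[:,1]>95)&(l[:,1]<290)&(abs(l[:,0])<60)&(l[:,2]>8)]; print(n,"blade zone",len(q), [np.percentile(q[:,i],[2,50,98]).round(0).tolist() for i in range(3)] if len(q) else 0)
s=read_state(); q=R.from_quat(s["ee_rot"])
a=plan([.5273,-.1321,.18],86.6,jaw=10)
b=plan([*rk(-75,-13),.18],105.15,jaw=10,start=a,maxmm=30,maxdeg=4)
plan([*rk(-75,-13),.093],105.15,jaw=10,start=b)
E
```

```text
t ring zone 203 [[-18.0, 25.0, 46.0], [-175.0, -167.0, -93.0], [8.0, 16.0, 44.0]]
t blade zone 164 [[-37.0, 3.0, 56.0], [96.0, 205.0, 260.0], [8.0, 23.0, 34.0]]
s ring zone 127 [[7.0, 22.0, 44.0], [-174.0, -166.0, -156.0], [8.0, 21.0, 40.0]]
s blade zone 613 [[-38.0, -0.0, 57.0], [197.0, 238.0, 263.0], [8.0, 20.0, 30.0]]
[[-1.0, -0.0, -36.0, -0.0, -0.0, 0.1, 10], [-1.0, -0.0, -36.0, -0.0, -0.0, 0.0, 10], [-0.0, -0.4, -36.7, -0.0, -0.0, 0.1, 10]]
end [ 0.5273 -0.1321  0.18  ]
[[-25.0, 5.0, -0.0, -0.0, -0.0, -3.1, 10], [-25.0, 4.0, -0.0, -0.0, -0.0, -3.1, 10], [-26.0, 3.0, -0.0, -0.0, -0.0, -3.1, 10], [-26.0, 1.0, -0.0, -0.0, -0.0, -3.1, 10], [-26.0, 0.0, -0.0, -0.0, -0.0, -3.1, 10]]
[[-25.2, -1.3, -0.1, -0.0, -0.0, -3.1, 10]]
end [ 0.5506 -0.2845  0.18  ]
[[-0.0, 0.0, 29.0, -0.0, -0.0, 0.0, 10], [-0.0, 0.0, 29.0, -0.0, -0.0, 0.0, 10], [-0.0, 0.0, 29.0, -0.0, -0.0, 0.0, 10]]
end [ 0.5506 -0.2845  0.093 ]
```

Emit:
apply_moves(targets=[[[0,0,-36,0,0,0,10],[0,0,-36,0,0,0,10],[0,0,-36,0,0,0,10]]])

```text
time: 8.83
position: [0.5272, -0.1298, 0.18]
ee_rot: [0.727, 0.687, -0.0, -0.001]
force: [0.5, -0.5, -1.9]
gripper_width: 0.0185
gripper_force: 98.3
```

Emit:
apply_moves(targets=[[[-25,5,0,0,0,-3.1,10],[-25,4,0,0,0,-3.1,10],[-26,3,0,0,0,-3.1,10],[-26,1,0,0,0,-3.1,10],[-26,0,0,0,0,-3.1,10]]])

```text
time: 9.25
position: [0.5475, -0.2589, 0.1794]
ee_rot: [0.626, 0.78, -0.0, 0.0]
force: [0.3, -0.9, -2.0]
gripper_width: 0.0183
gripper_force: 98.4
```

Emit:
apply_moves(targets=[[[-25,-1,0,0,0,-3.1,10],[0,0,0,0,0,0,10],[0,0,0,0,0,0,10],[0,0,0,0,0,0,10]]])

```text
time: 9.58
position: [0.5516, -0.2817, 0.179]
ee_rot: [0.606, 0.795, 0.0, -0.001]
force: [-0.4, 0.3, -2.3]
gripper_width: 0.0183
gripper_force: 98.4
```

Run:
```python
from h import *
scoop()
s=read_state(); p=np.array(s["position"]); print("tcp in rack",tork(p).round(1),tohop(p).round(0))
f=grab("wrist"); save("w2",f["frame"])
v,u=np.mgrid[0:480,0:640]; du,dv=u-f["cx"],v-f["cy"]; rr=np.hypot(du,dv)+1e-9; th=rr/f["fx"]; z=f["range_z"]
k=np.tan(th)*z/rr; P=np.stack([du*k,dv*k,z],-1); ok=(z>0)&(th<1.3)
w=R.from_quat(f["orientation"]).apply(P[ok])+np.array(f["origin"])
l=tork(w); 
for y0 in(-80,80):
  q=l[(abs(l[:,1]-y0)<14)&(l[:,0]>-60)&(l[:,0]<60)&(l[:,2]>20)]
  h=q[q[:,2]>124]; print(y0,len(q),"top x",np.percentile(h[:,0],[1,99]).round(1) if len(h) else 0,"y",np.percentile(h[:,1],[2,50,98]).round(1) if len(h) else 0,"z",np.percentile(h[:,2],[50,98]).round(1) if len(h) else 0)
  for lo,hi in((20,60),(60,84),(84,96),(96,118),(118,126),(126,145)):
    g=q[(q[:,2]>lo)&(q[:,2]<hi)]; print("   z",lo,hi,len(g),np.percentile(g[:,0],[1,20,50,80,99]).round(1) if len(g)>3 else "")
# plate
g=l[(abs(l[:,2]-6)<4)&(abs(l[:,0])<70)&(abs(l[:,1])<125)]; print("plate z med",np.median(g[:,2]))
```

```text
t 9.58 tcp [ 0.5516 -0.2817  0.179 ] hop [-429.4  -35.8  179. ] yaw 105.34 F [-0.4  0.3 -2.3] w 0.0183
top shaft n 431 lat@0 0.5 @245 0.5 z@0 2.7 @245 3.6
  blade n 251 x [217.3 242.8 247.6] y [-38.2  38.7] z [-26.8  14. ]
scene shaft n 219 lat@0 -2.1 @245 -2.3 z@0 -0.9 @245 0.7
  blade n 664 x [225.  247.9 251.5] y [-39.9  38.5] z [-29.7   8.8]
tcp in rack [-72.9 -10.  179.2] [-429.  -36.  179.]
-80 2400 top x [-11.1  29.1] y [-79.9 -77.4 -76.4] z [130. 136.]
   z 20 60 456 [ 9.8 12.2 17.  21.8 28.4]
   z 60 84 863 [-15.8  -6.6   6.2  18.9  28.3]
   z 84 96 371 [-16.  -12.5  11.   21.4  28.4]
   z 96 118 442 [10.2 12.5 18.5 24.5 28.8]
   z 118 126 133 [-11.4  16.6  21.3  25.9  28.7]
   z 126 145 135 [17.4 21.3 24.6 27.2 29.1]
80 1478 top x [-30.8  26.8] y [76.5 79.4 82.5] z [135.3 140.9]
   z 20 60 172 [ 9.9 15.2 17.5 20.4 25.5]
   z 60 84 45 [-16.8 -16.4  -5.2   4.7   9.8]
   z 84 96 18 [-16.  -15.4 -12.2  10.2  10.7]
   z 96 118 28 [10.3 10.9 16.4 22.1 25.3]
   z 118 126 0 
   z 126 145 1215 [-30.8 -21.2  -3.6  14.4  26.8]
plate z med 6.275806976082487
```

View pics/w2.png

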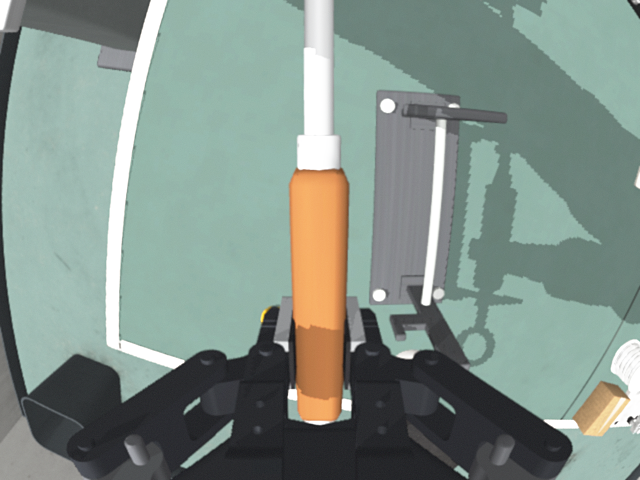

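The wrist picture shows the scoop level at (320,250), and the rack with its near hook at (435,330) and far hook at (455,112) clear to the right. The measured throat and lip edges match the rack frame to within about 1 mm. Lowering to entry height.

Emit:
apply_moves(targets=[[[0,0,30,0,0,0,10],[0,0,30,0,0,0,10],[0,0,26,0,0,0,10],[0,0,0,0,0,0,10],[0,0,0,0,0,0,10]]])

```text
time: 10.15
position: [0.5511, -0.2817, 0.0925]
ee_rot: [0.606, 0.795, -0.0, -0.001]
force: [0.7, -0.2, -1.3]
gripper_width: 0.018
gripper_force: 98.2
```

Run:
```python
from h import *
scoop(); scoop()
P=np.array([tork(np.array(read_state()["position"])) for _ in range(5)]); print("tcp in rack",P.mean(0).round(1),P.std(0).round(2))
```

```text
t 10.15 tcp [ 0.5511 -0.2817  0.0925] hop [-429.4  -35.3   92.5] yaw 105.38 F [ 0.7 -0.2 -1.3] w 0.018
top shaft n 374 lat@0 0.4 @245 0.6 z@0 2.9 @245 3.8
  blade n 219 x [216.9 242.7 247.5] y [-38.3  39.4] z [-25.5  13.8]
scene shaft n 213 lat@0 -0.9 @245 -0.8 z@0 1.2 @245 1.8
  blade n 616 x [222.7 246.7 250.3] y [-38.6  40. ] z [-28.5  10.3]
t 10.25 tcp [ 0.5531 -0.2828  0.0951] hop [-430.4  -37.3   95.1] yaw 105.35 F [ 0.3 -0.4 -1.2] w 0.0183
top shaft n 370 lat@0 0.6 @245 0.5 z@0 3.0 @245 2.8
  blade n 217 x [217.2 243.1 247.6] y [-38.2  39. ] z [-28.2  13.4]
scene shaft n 214 lat@0 -1.3 @245 -2.2 z@0 -0.7 @245 0.4
  blade n 610 x [223.1 247.3 250.3] y [-40.  38.] z [-30.6   8.4]
tcp in rack [-72.3 -12.5  95.5] [0. 0. 0.]
```

Emit:
apply_moves(targets=[[[0,20,1,0,0,0,10],[0,20,0,0,0,0,10],[0,16,0,0,0,0,10],[0,10,0,0,0,0,10],[0,7,0,0,0,0,10]]])

```text
time: 10.77
position: [0.6238, -0.2632, 0.0936]
ee_rot: [0.606, 0.795, 0.0, 0.001]
force: [-0.3, 0.8, -1.6]
gripper_width: 0.018
gripper_force: 98.4
```

Emit:
apply_moves(targets=[[[0,0,0,0,0,0,10],[0,0,0,0,0,0,10]]])

```text
time: 10.93
position: [0.6216, -0.264, 0.0925]
ee_rot: [0.607, 0.795, -0.0, -0.0]
force: [-0.5, -0.3, -1.9]
gripper_width: 0.0179
gripper_force: 98.4
```

Run:
```python
from h import *
print("tcp in rack",tork(np.array(read_state()["position"])).round(1)); scoop()
for n in("top","scene"):
  w=cloud(grab(n)).reshape(-1,3); w=w[~np.isnan(w[:,0])]; l=tork(w)
  for lo,hi in((-100,-84),(86,130),(130,200)):
    q=l[(l[:,1]>lo)&(l[:,1]<hi)&(abs(l[:,0])<15)&(l[:,2]>90)&(l[:,2]<125)]; print(n,lo,len(q),q.mean(0).round(1) if len(q) else "")
print("tcp in rack",tork(np.array(read_state()["position"])).round(1))
```

```text
tcp in rack [ -1.  -11.7  92.5]
t 10.93 tcp [ 0.6216 -0.264   0.0925] hop [-407.8 -104.7   92.5] yaw 105.3 F [-0.5 -0.3 -1.9] w 0.0179
top shaft n 392 lat@0 -0.3 @245 0.6 z@0 1.2 @245 3.5
  blade n 229 x [217.7 242.  247.6] y [-38.3  39.1] z [-29.3  12.8]
scene shaft n 269 lat@0 -0.1 @245 -3.1 z@0 5.3 @245 -2.4
  blade n 558 x [223.1 247.6 251.2] y [-40.4  37.3] z [-30.4   8.3]
top -100 0 
top 86 99 [ -1.7 108.2 111.3]
top 130 161 [ -1.8 165.2 111. ]
scene -100 17 [ -3.3 -93.  107.3]
scene 86 58 [ -2.9 107.  108.4]
scene 130 92 [ -4.  165.2 107.9]
tcp in rack [ -1.7 -12.1  92.3]
```

Emit:
apply_moves(targets=[[[0,1.5,0,0,0,0,10],[0,0,6,0,0,0,10],[0,0,6,0,0,0,10],[0,0,6,0,0,0,10],[0,0,0,0,0,0,10]]])

```text
time: 11.55
position: [0.6221, -0.263, 0.0721]
ee_rot: [0.607, 0.795, -0.001, -0.002]
force: [-0.8, 0.5, -2.8]
gripper_width: 0.0188
gripper_force: 98.4
```

Emit:
apply_moves(targets=[[[0,0,2,0,0,0,10],[0,0,1,0,0,0,10],[0,0,0,0,0,0,10]]])

```text
time: 11.8
position: [0.6235, -0.2633, 0.071]
ee_rot: [0.607, 0.795, -0.0, -0.0]
force: [0.6, 1.0, -2.8]
gripper_width: 0.0182
gripper_force: 98.4
```

Emit:
apply_moves(targets=[[[0,0,1,0,0,0,10],[0,0,0,0,0,0,10]]])

```text
time: 11.97
position: [0.6238, -0.2634, 0.0707]
ee_rot: [0.607, 0.795, 0.0, 0.0]
force: [-0.2, -0.7, -1.2]
gripper_width: 0.0183
gripper_force: 98.9
```

Run:
```python
from h import *
print(read_state()["force"],"tcp in rack",tork(np.array(read_state()["position"])).round(1))
for n in("top","scene"):
  w=cloud(grab(n)).reshape(-1,3); w=w[~np.isnan(w[:,0])]; l=tork(w)
  for lo,hi in((-100,-84),(86,130),(130,200)):
    q=l[(l[:,1]>lo)&(l[:,1]<hi)&(abs(l[:,0])<15)&(l[:,2]>70)&(l[:,2]<110)]; print(n,lo,len(q),q.mean(0).round(1) if len(q) else "")
```

```text
[-0.24601391 -0.6845616  -1.21193079] tcp in rack [  1.1 -11.7  70.7]
top -100 0 
top 86 93 [  1.2 107.5  89.7]
top 130 155 [  0.9 164.4  89.6]
scene -100 10 [ -0.8 -93.5  87.9]
scene 86 60 [-1.000e-01  1.051e+02  8.750e+01]
scene 130 88 [ -1.2 166.8  86.4]
```

Emit:
apply_moves(targets=[[[0,-1,1,0,0,0,10],[0,0,0,0,0,0,10],[0,0,0,0,0,0,10]]])

```text
time: 12.32
position: [0.6237, -0.2635, 0.0705]
ee_rot: [0.607, 0.795, 0.001, 0.001]
force: [0.3, 0.6, 5.9]
gripper_width: 0.0182
gripper_force: 99.5
```

Emit:
apply_moves(targets=[[[0,0,1,0,0,0,10],[0,0,0,0,0,0,10],[0,0,0,0,0,0,10]]])

```text
time: 12.57
position: [0.6238, -0.2634, 0.0704]
ee_rot: [0.607, 0.795, 0.0, 0.001]
force: [-2.2, 2.8, 11.2]
gripper_width: 0.0186
gripper_force: 100.6
```

Seated on the throats. I'll relieve the press, then open the fingers and rise.

Emit:
apply_moves(targets=[[[0,0,-1.5,0,0,0,10],[0,0,0,0,0,0,24],[0,0,0,0,0,0,40],[0,0,0,0,0,0,50],[0,0,0,0,0,0,50]]])

```text
time: 12.98
position: [0.6221, -0.2637, 0.0692]
ee_rot: [0.607, 0.795, -0.0, -0.0]
force: [-0.2, -0.3, -0.1]
gripper_width: 0.0499
gripper_force: 0.0
```

Emit:
apply_moves(targets=[[[0,0,0,0,0,0,50],[0,0,0,0,0,0,50],[0,0,-10,0,0,0,50],[0,0,-20,0,0,0,50],[0,0,-30,0,0,0,50]]])

```text
time: 13.4
position: [0.6207, -0.263, 0.1282]
ee_rot: [0.607, 0.795, -0.001, -0.003]
force: [0.1, -0.4, 0.7]
gripper_width: 0.0503
gripper_force: 0.0
```

Emit:
apply_moves(targets=[[[0,0,-40,0,0,0,50],[0,0,-40,0,0,0,50],[0,0,0,0,0,0,50],[0,0,0,0,0,0,50]]])

```text
time: 13.73
position: [0.6243, -0.264, 0.2141]
ee_rot: [0.607, 0.795, 0.001, 0.003]
force: [-0.9, -0.2, 0.3]
gripper_width: 0.0501
gripper_force: 0.0
```

Run:
```python
from h import *
s=read_state(); print(s["time"],s["position"],s["force"])
ims=[]
for n in("top","scene"):
  f=grab(n); w=cloud(f).reshape(-1,3); w=w[~np.isnan(w[:,0])]; l=tork(w)
  for lo,hi in((-100,-84),(-50,50),(86,130),(130,200)):
    q=l[(l[:,1]>lo)&(l[:,1]<hi)&(abs(l[:,0])<15)&(l[:,2]>70)&(l[:,2]<110)]; print(n,lo,len(q),q.mean(0).round(1) if len(q) else "")
  q=l[(l[:,1]>200)&(l[:,1]<290)&(abs(l[:,0])<50)&(l[:,2]>50)&(l[:,2]<110)]; print("blade y",np.percentile(q[:,1],[2,50,99]).round(1))
  ims.append(f["frame"])
  if n=="top": 
    w=cloud(f)
    m=finder.regions_of("top","tray")[0]; print("tray",m["bbox"])
    p=w.reshape(-1,3); p=p[(p[:,0]>.4)&(p[:,0]<.68)&(p[:,1]>.06)&(p[:,1]<.168)&(p[:,2]>.04)&(p[:,2]<.05)]; print(cv2.minAreaRect((p[:,:2]*1000).astype(np.float32)))
a=cv2.resize(ims[1][140:320,220:500],(800,514),interpolation=2); save("end",a)
```

```text
13.7333 [ 0.62432609 -0.26401587  0.21405418] [-0.85637604 -0.20819342  0.31540317]
top -100 0 
top -50 458 [ 0.2  0.8 96.2]
top 86 98 [  0.3 108.5  89.6]
top 130 152 [  0.  165.3  89.6]
blade y [202.3 239.8 248.7]
tray [232.7, 197.5, 44.9, 84.7]
((532.2037963867188, 117.88672637939453), (84.71412658691406, 174.5531463623047), 86.44317626953125)
scene -100 16 [  0.8 -94.   91.1]
scene -50 271 [-4.8  1.9 89. ]
scene 86 60 [ -1.8 104.5  86.2]
scene 130 97 [ -2.3 164.5  86.3]
blade y [208.5 248.8 253.1]
```

View pics/end.png

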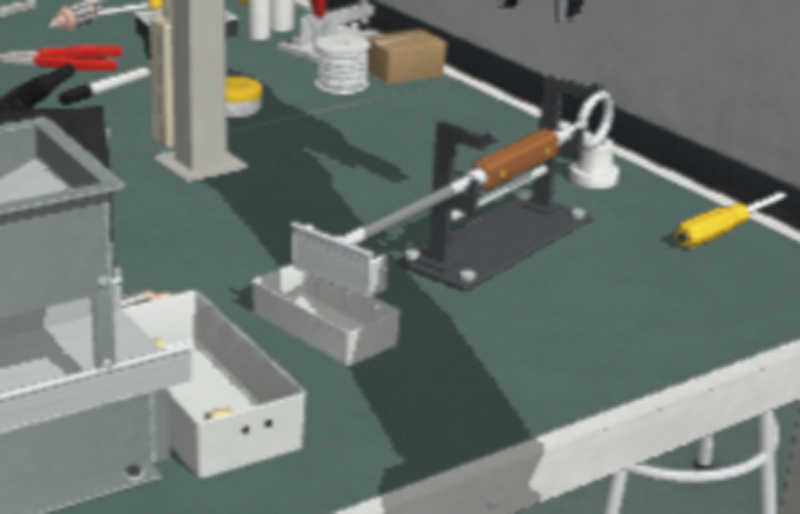

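The picture shows the scoop hanging level in both hooks, with its grip at (515,155), blade at (335,260) and ring at (595,118). Its measured position is x≈0, z≈85 mm. The tray hasn't moved, the bushes are in it, and the gripper is clear.

```bash
python3 -c "
from rig import r
print(r.finish_job())"
```

```text
the job is handed in; nothing more can be done
None
```

The job is handed in: all three bushes were drawn into the unmoved grey tray, and the scoop hangs level in both hooks with the gripper clear; the hand-in gave no verdict.

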